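Press a neck-heel blank into the corner of the drilling jig and hold it

TASK

Lift the pale maple heel blank out of its mould, leaving the dark walnut one in the other mould, and set it upright on the white bed of the drilling jig with a long side of its foot flat against the aluminium fence and one end touching the red stop block. Hold it there for drilling with one firm diagonal push, down onto the bed and into the fence at once (about 10 N each way), and finish while still pushing: do not let go. Do not shift the stop or disturb the other things on the bench.

Things in the scene. Friction and masses are not known exactly. Their poses are not given: they have to be found in the camera images.
- maple_blank: the workpiece: pale maple guitar-neck heel blank with a dark stripe; foot 90 (its x) x 60 (its y) x 20 tall, with a centred upright block (the tenon) 44 (x) x 34 (y) on it from 20 to 56 above the underside; about 130 g, give or take a third. Origin: centre of the underside; z up. Either end may face either way in use; all sizes in this list are in mm
- walnut_blank: dark walnut heel blank with a pale stripe, same shape and size, still curing in the other mould: to be left there. Origin: centre of the underside
- mould_a: mould holding the maple blank: fixed green open mould, 130 (its x) x 100 (its y) x 32 tall, with an open-topped cavity 94 x 64, floor 12 above the table, 20 deep; the blank in it stands with its x along the mould's x, its foot flush with the rim and its tenon sticking out 36 above the rim. Origin: centre of the underside
- mould_b: mould holding the walnut blank: fixed green open mould, 130 (its x) x 100 (its y) x 32 tall, with an open-topped cavity 94 x 64, floor 12 above the table, 20 deep; the blank in it stands with its x along the mould's x, its foot flush with the rim and its tenon sticking out 36 above the rim. Origin: centre of the underside
- jig: fixed drilling jig on the table: white bed 160 (its x) x 260 (its y), bed top 18 above the table; aluminium fence along the whole bed's far (+x) side, its face 50 from the jig's origin towards +x, looking to -x; red stop block near the fence's +y end. Origin: centre of the underside of the bed; x points squarely into the fence, y along the fence towards the stop, z up
- bed: the white bed of the jig (same origin and axes as the jig); top 18 above its origin
- fence: the aluminium fence of the jig (same origin and axes as the jig), 25 thick, 260 long, its top only 18 above the bed, so fingers holding the tenon pass over it
- fence_face (a point): middle of the fence's face, at bed-top height; axes as the jig's
- stop_face (a point): on the red stop block's flat face that looks to the jig's -y, at bed-top height, 30 in front of the fence face; axes as the jig's. The block runs from 2 to 57 in front of the fence face, is 30 thick along y and stands 29 above the bed; it is clamped to the fence, in a different place along it each time (within 60), and holds against 90 N
- guitar_neck: finished maple guitar neck, about 630 long, lying beyond the moulds; bystander
- hammer: small hammer lying at the far right; bystander
- screwdriver: screwdriver lying at the near right; bystander
- offcut: small wood offcut 70 x 35 x 20 in front of the robot; bystander
- sander: red and black hand sander, about 210 x 100 x 90 tall, at the left; bystander
- spray_can: blue can, diameter 60, 160 tall, at the left; bystander
Mind the look-alikes: they are no part of the job. Of the things shaped like the maple_blank, the wooden one is meant.

How it is judged:
On the way:
1. the maple blank is lifted clear of its mould (underside above the mould's rim) (height (world z) of maple_blank above 0.04 m), for 0.1 s.
At the end, for the whole second after the job is handed in: Maple blank on the bed (within 2.5 mm, tilt < 0.04 rad), long side along the fence (0.05 rad) within 3 mm of its face, an end within 4 mm of the stop; held by the fingers, over 4 N on the fence and 5 N on the bed through the last second; walnut blank still in its mould (x of maple_blank in the frame of fence_face between -0.033 and -0.027 m and y of maple_blank in the frame of stop_face between -0.049 and -0.042 m and z of maple_blank in the frame of fence_face between -0.003 and 0.0025 m and angle between the x axis of maple_blank and the y axis of jig, either way round below 0.05 rad and angle between maple_blank's own z axis and vertical below 0.04 rad and contact force between maple_blank and fence above 4 N and contact force between maple_blank and bed above 5 N and contact force between maple_blank and the fingers above 3 N and distance of walnut_blank from where it was at the start of the episode below 0.02 m); the arm keeps its last pose, push and grip.
It fails at once if the walnut blank is disturbed (over 20 mm) (distance of walnut_blank from where it was at the start of the episode above 0.02 m).
It fails at once if the stop is shifted (over 6 mm) (distance of stop_face from where it was at the start of the episode above 0.006 m).
It fails at once if another thing on the bench is disturbed (over 30 mm) (distance of any of guitar_neck, hammer, screwdriver, offcut, sander, spray_can from where it was at the start of the episode above 0.03 m).
It also fails if it takes over 40 s, if anything falls off the work surface, if the arm or the gripper's body presses on something with over 40 N, if the wrist force passes 120 N, or if a joint passes its speed limit or range.

ROBOT

A 6-joint arm with a two-finger parallel gripper is mounted at the origin on the work surface. World frame = base frame: x ahead of the robot, y to its left, z up, the work surface at z = 0. Lengths are in m, angles in rad, forces in N, time in s.
With the tool pointing down it reaches from about 0.35 to 0.975 m from the base axis. Payload 4.9 kg.
Tool frame: the origin (TCP) lies midway between the tips of the shut fingers; the grasp point (between the pads) lies ctrl.grip_depth behind it (ctrl.grip_depth is the distance from the TCP to the grasp point, in m); z points along the fingers, y is the line along which they close (so a half turn about z gives the same grasp; the last joint's range is limited). The gripper opens to 85 mm and grips with 20 to 120 N. Pads are 22 mm wide; open, the fingers measure 114 mm over their backs; the gripper's body (76 mm by 85 mm) begins 54 mm behind the grasp point. The pads swing forward as they close: fully open they stand 13 mm farther back than shut.
Start: joints at [1.225, 0.053, 1.613, -0, 1.476, -0.119], TCP at [0.141, 0.609, 0.231] pointing down, gripper open.
Joint ranges: [-3.01, 3.01], [-1.01, 2.22], [0.06, 2.58], [-1.02, 4.17], [0.09, 2.62], [-3.14, 3.14]. Speed limits (rad/s): [2.57, 2.57, 3.14, 3.14, 3.14, 3.14].

INTERFACE

Orientations are given as a rotation vector (axis times angle).
In Python, from station import ctrl, get_image, camera_model gives the robot as it stands. The module is installed in compiled form; this text tells all that it offers.
- The arm moves only by the shell command python3 -m crank 'ROWS' [FORCE]. ROWS is JSON, a list of rows, each a list of 7 numbers: the shift along the tool's x, y, z in mm, then the turn, a rotation vector about the tool's x, y, z in rad, then the opening, from -1 (shut) to 1 (fully open). A call has exactly 10 rows; each row shifts and turns the commanded pose from where the row before left it, along the tool's axes as they then stand; what a row does not reach is not made up. A row lasts 1/12 s, in which the tool goes at most 41.7 mm and 7.16 degrees, less where a joint would pass 70% of its speed; a pose out of reach is approached as far as the arm can. A call with a gripper value outside its range is refused whole. The fingers move at their own pace and stop on an object; FORCE is the grip in N (left out, the last holds). Time passes only in rows, so rows that do not move let the fingers close, or fill a call up. It gives the time, the measured TCP pose, the force, the opening and the grip force at its end, in the units of the state.
- ctrl.get_obs(): the state, without advancing time (a new reading comes with each control period).
- get_image(name): name is "scene" or "top" or "wrist"; returns the picture (400x640x3 uint8, red, green, blue); there is no depth.
- camera_model(name): a dict with "vertical_fov" (degrees; the focal length in pixels is half the picture's height over the tangent of half this angle, whatever the lens; pixels are square), "cx", "cy" (the principal point, pixels), "R" (3x3) and "t" (3): a world point X has camera coordinates R X + t; the wrist camera has in their place "hand_eye" (4x4, takes a point from camera to tool coordinates, whose origin is the TCP and whose axes are the flange's). Camera axes: x right, y down, z forward; pixel columns grow to the right and rows downward; lengths in m; the calibration is good to about 2 mm. A picture is of the moment at which its call begins: read the wrist's pose just before it. camera_model takes no time and is no camera call.
- ctrl.finish_job(): hands the job in; it is judged then, once.
The state is a dict: "t": time; "q": joint angles; "dq": joint speeds; "effort": joint torques, N m; "tool_pos": TCP position; "tool_rot": TCP orientation; "contact_force": force on the tool from outside, world axes, zero at the start; "wrist_torque": the same for the moment, N m; "opening": finger opening in m; "grip_force": force on a finger pad.
Only numpy, scipy, OpenCV 4.12 (cv2) and the standard library are available. Lean on these libraries where they do the work, as an engineer would, in place of code of your own. Each camera call takes 0.05 s, during which the arm holds its last target. There are 200 camera calls.

## Working session

There is one attempt and no reset: what is moved stays moved. The work goes in short steps, Python scripts to look and compute and a shell command to move; the robot and the scene stay as the last step left them, time stands still between calls to the robot, and variables do not carry over. Pictures are saved under pics/ and viewed, at most 10 in all, crops included, and the job is handed in when it is done.

```bash
mkdir -p pics
cat > h.py <<'E'
import numpy as np, cv2
from scipy.spatial.transform import Rotation as Ro
from station import ctrl, get_image, camera_model
def ray(name,uv,obs=None):
    m=camera_model(name); f=200/np.tan(np.radians(m["vertical_fov"])/2)
    d=np.array([(uv[0]-m["cx"])/f,(uv[1]-m["cy"])/f,1.])
    if "R" in m:
        R=np.array(m["R"]);t=np.array(m["t"]); return -R.T@t, R.T@d
    H=np.array(m["hand_eye"]);T=Ro.from_rotvec(obs["tool_rot"]).as_matrix()
    return np.array(obs["tool_pos"])+T@H[:3,3], T@H[:3,:3]@d
def onz(name,uv,z,obs=None):
    o,d=ray(name,uv,obs); return o+d*(z-o[2])/d[2]
def save(n,im): cv2.imwrite("pics/"+n,im[:,:,::-1])
E
python3 - <<'E'
from h import *
for n in("scene","top"):
    save(n+".png",get_image(n))
    m=camera_model(n);print(n,m, ray(n,(320,200)))
print(camera_model("wrist"),ctrl.grip_depth)
o=ctrl.get_obs();print(o);print(Ro.from_rotvec(o["tool_rot"]).as_matrix().round(3))
E
```

```text
scene {'vertical_fov': 43.72085763009745, 'cx': 317.8880409762339, 'cy': 207.6836977405444, 'R': array([[ 0.70238136,  0.71179727, -0.00225407],
       [ 0.54215561, -0.53703035, -0.64627061],
       [-0.46122415,  0.45270637, -0.76310499]]), 't': array([-0.35985286, -0.26059027,  1.72199729])} (array([ 1.18826116, -0.66336175,  1.14484176]), array([-0.4666049 ,  0.46399935, -0.75315336]))
top {'vertical_fov': 45.96275746067964, 'cx': 324.2243447116792, 'cy': 193.55238706951633, 'R': array([[ 3.27371019e-02, -9.99463964e-01,  2.57379771e-04],
       [-9.76407116e-01, -3.20368752e-02, -2.13548078e-01],
       [ 2.13441854e-01,  6.73963776e-03, -9.76932522e-01]]), 't': array([-0.01220062,  0.53673588,  1.25963415])} (array([ 0.2556135 , -0.00348822,  1.34519962]), array([ 0.19979929,  0.01525437, -0.97985443]))
{'vertical_fov': 62.03688495213216, 'cx': 319.1199024832395, 'cy': 204.09246133743073, 'hand_eye': array([[-1.51152843e-04, -9.46419529e-01, -3.22939703e-01,
         8.38177711e-02],
       [ 9.99999793e-01,  5.89002123e-05, -6.40667967e-04,
         6.05680571e-04],
       [ 6
[... 209 characters left out ...]
 5.32745632e-02,  1.61415692e+00,  4.32517436e-06,
        1.47600159e+00, -1.19021357e-01]), 'dq': array([ 0.00034051, -0.0013554 , -0.0048732 , -0.00093107, -0.00186153,
        0.00122657]), 'effort': array([-1.19039379e-05, -3.94901776e+01, -3.71361959e+01, -1.67142039e-04,
        3.92503527e-03, -8.62339704e-06]), 'tool_pos': array([0.14034076, 0.60846133, 0.23019591]), 'tool_rot': array([-3.55404267e-01, -3.12099260e+00,  2.81126385e-03]), 'contact_force': array([0.54304983, 0.23589016, 0.28203115]), 'wrist_torque': array([-0.02719778,  0.0305308 ,  0.03167163]), 'grip_force': 0.0, 'opening': 0.08525542634543178}
[[-0.974  0.225 -0.001]
 [ 0.225  0.974 -0.002]
 [ 0.    -0.002 -1.   ]]
```

View pics/top.png

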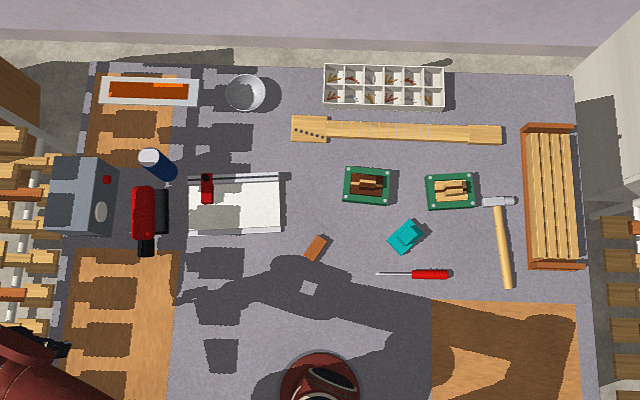

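View pics/scene.png

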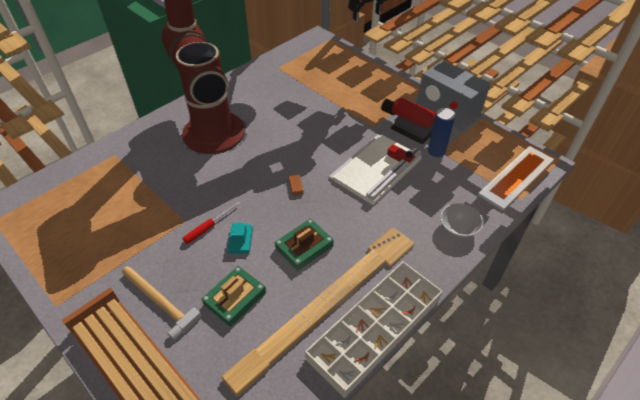

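Pictures: the top view shows the dark block in a mould at (367,186), the pale one in a mould at (452,191), and a teal look-alike loose at (406,236). The jig is at (235,205) with the red stop at (207,188). The maple blank should be the pale wooden one at (452,191), so I'll confirm that in a crop.

Run:
```python
from h import *
im=get_image("top")
a=cv2.resize(im[155:250,335:500],None,fx=4.8,fy=4.8,interpolation=cv2.INTER_CUBIC)[:300]
b=cv2.resize(im[165:240,180:300],None,fx=4,fy=4,interpolation=cv2.INTER_CUBIC)
c=np.zeros((600,800,3),np.uint8);c[:a.shape[0],:a.shape[1]]=a;c[300:600,:b.shape[1]]=b
save("crop.png",c)
hsv=cv2.cvtColor(im,cv2.COLOR_RGB2HSV)
g=cv2.inRange(hsv,(60,80,40),(82,255,255))
cs,_=cv2.findContours(g,cv2.RETR_EXTERNAL,2)
for k in cs:
    if cv2.contourArea(k)>300:
        # rim plane z=.032
        P=np.array([onz("top",p[0],.032)[:2]*1000 for p in cv2.convexHull(k)],np.float32)
        print(cv2.boundingRect(k),cv2.minAreaRect(P))
for uv in[(283,173),(283,230),(188,234)]: print(uv,onz("top",uv,.018))
```

```text
(425, 172, 51, 39) ((562.2142333984375, -352.0555419921875), (104.21968078613281, 136.9566192626953), 5.50022554397583)
(342, 166, 49, 40) ((570.3922729492188, -113.46800994873047), (130.22543334960938, 105.82501983642578), 85.74984741210938)
(283, 173) [0.60280284 0.12750156 0.018     ]
(283, 230) [0.43612269 0.11892539 0.018     ]
(188, 234) [0.41594807 0.38680197 0.018     ]
```

View pics/crop.png

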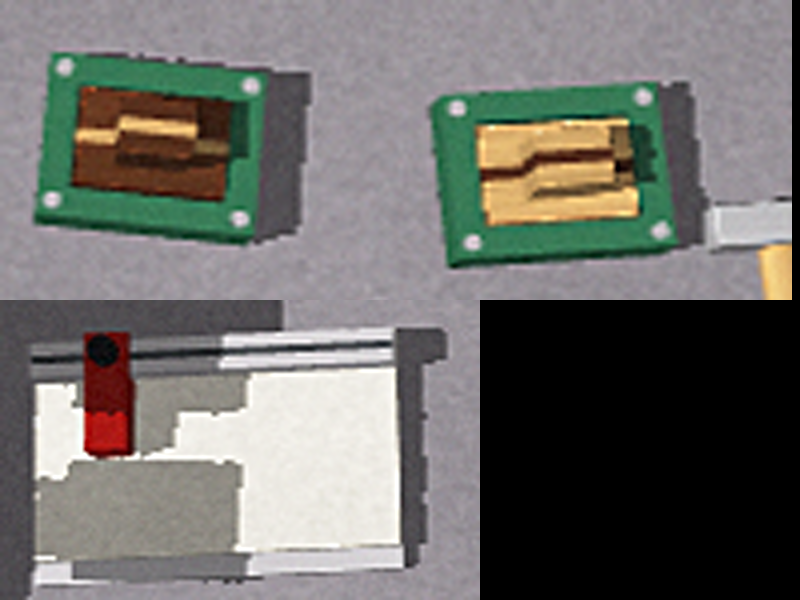

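Maple confirmed: it is wood, pale with a dark stripe, in the right-hand mould at top pixel (452,191). The other two are dark walnut with a pale stripe at (367,186), and the teal block, which isn't wood. First I'll rotate, then take a closer look at the jig.

```bash
python3 -m crank '[[0,0,-5,0,0,0.124,1],[0,0,-5,0,0,0.124,1],[0,0,-5,0,0,0.124,1],[0,0,-5,0,0,0.124,1],[0,0,-5,0,0,0.124,1],[0,0,-5,0,0,0.124,1],[0,0,-5,0,0,0.124,1],[0,0,-5,0,0,0.124,1],[0,0,-5,0,0,0.124,1],[0,0,-5,0,0,0.124,1]]' 60
python3 -m crank '[[-25,25,-2,0,0,0,1],[-30,28,-2,0,0,0,1],[-30,28,-2,0,0,0,1],[-30,28,-2,0,0,0,1],[-30,28,-2,0,0,0,1],[-30,28,-2,0,0,0,1],[-30,28,-2,0,0,0,1],[-30,28,-2,0,0,0,1],[-20,20,-2,0,0,0,1],[0,0,0,0,0,0,1]]'
python3 - <<'E'
from h import *
o=ctrl.get_obs();im=get_image("wrist");save("w1.png",im)
import pickle;pickle.dump((o,im),open("w1.pkl","wb"))
print(o["tool_pos"],Ro.from_rotvec(o["tool_rot"]).as_matrix().round(3))
E
```

```text
t: 0.98
tool_pos: [0.1404, 0.6088, 0.281]
tool_rot: [2.11, 2.327, -0.001]
contact_force: [-0.6, -0.8, -0.3]
opening: 0.0852
grip_force: 0.0
t: 1.82
tool_pos: [0.4101, 0.3771, 0.2993]
tool_rot: [2.109, 2.326, -0.0]
contact_force: [0.0, -0.4, -0.4]
opening: 0.0854
grip_force: 0.0
[0.41014272 0.37712181 0.29930795] [[-0.098  0.995  0.001]
 [ 0.995  0.098 -0.001]
 [-0.001  0.001 -1.   ]]
```

View pics/w1.png

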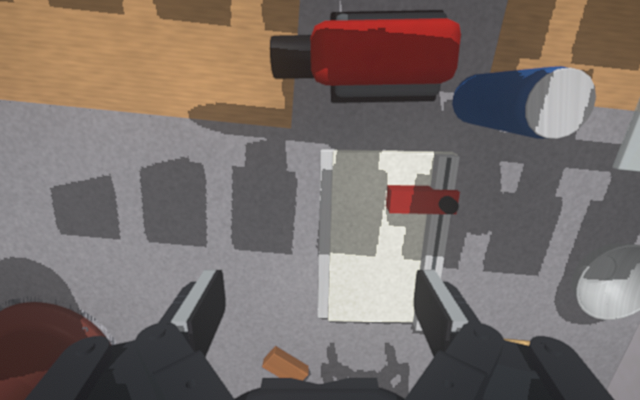

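Wrist view: the jig spans columns 320–455 and rows 150–325, with the fence on the right and the red stop at (425,201). Next I'll measure the fence line and the stop's lower edge, which is its -y top edge at z=0.047.

Run:
```python
from h import *
import pickle;o,im=pickle.load(open("w1.pkl","rb"))
hsv=cv2.cvtColor(im,cv2.COLOR_RGB2HSV)
for r in(160,262,290,310): print(r,[int(v) for v in hsv[r,312:336,2]],'|',[int(v) for v in hsv[r,405:462,2]])
for c in(350,380,400): print(c,[int(v) for v in hsv[312:330,c,2]])
red=((hsv[...,1]>150)&((hsv[...,0]<8)|(hsv[...,0]>172))); red[:170]=0;red[230:]=0;red[:,:370]=0;red[:,470:]=0
ys,xs=np.nonzero(red);print(xs.min(),xs.max(),ys.min(),ys.max())
for c in range(390,440,6):
    b=np.nonzero(red[:,c])[0].max()+1; t=np.nonzero(red[:,c])[0].min(); print(c,t,b,onz("wrist",(c+.5,b),.047,o).round(4),onz("wrist",(c+.5,t),.047,o).round(4))
```

```text
160 [144, 146, 146, 145, 142, 139, 137, 139, 163, 192, 201, 201, 201, 201, 201, 201, 200, 201, 200, 195, 194, 210, 223, 202] | [224, 224, 225, 227, 228, 229, 227, 226, 226, 227, 227, 228, 227, 227, 226, 225, 224, 224, 226, 226, 224, 222, 221, 221, 221, 222, 214, 178, 132, 105, 100, 100, 101, 107, 117, 120, 120, 119, 119, 120, 117, 99, 71, 63, 64, 71, 97, 117, 119, 117, 115, 119, 119, 112, 101, 93, 91]
262 [150, 151, 152, 153, 152, 155, 168, 188, 194, 193, 194, 193, 193, 193, 193, 193, 194, 200, 215, 221, 220, 219, 218, 217] | [226, 225, 224, 224, 226, 226, 226, 226, 225, 224, 224, 224, 225, 227, 224, 190, 135, 115, 116, 138, 176, 197, 198, 194, 193, 195, 178, 134, 99, 93, 109, 157, 196, 200, 198, 199, 200, 188, 150, 103, 91, 96, 98, 98, 97, 96, 96, 94, 94, 91, 92, 93, 100, 125, 146, 147, 145]
290 [148, 148, 150, 151, 151, 155, 171, 190, 194, 192, 191, 192, 193, 194, 195, 194, 192, 204, 218, 220, 220, 221, 221, 220] | [223, 222, 223, 223, 220, 219, 223, 225, 212, 155, 83, 55, 59, 60, 59, 60, 60, 58, 58, 59, 58, 58, 57, 57, 58, 58, 62, 62, 67, 92, 135, 163, 168, 167, 167, 166, 167, 166
[... 524 characters left out ...]
 129, 145, 148, 146, 145, 146, 146, 144]
380 [224, 222, 221, 223, 225, 226, 225, 227, 231, 207, 127, 116, 142, 147, 147, 147, 148, 146]
400 [220, 221, 222, 223, 225, 226, 225, 226, 226, 197, 128, 118, 144, 150, 146, 144, 145, 146]
389 457 186 212
390 186 212 [0.5057 0.3244 0.047 ] [0.5    0.3581 0.047 ]
396 186 213 [0.5134 0.3238 0.047 ] [0.5073 0.3588 0.047 ]
402 187 213 [0.521  0.3246 0.047 ] [0.5149 0.3583 0.047 ]
408 187 213 [0.5285 0.3253 0.047 ] [0.5222 0.359  0.047 ]Traceback (most recent call last):
  File "<stdin>", line 9, in <module>
    return umr_maximum(a, axis, None, out, keepdims, initial, where)
ValueError: zero-size array to reduction operation maximum which has no identity
```

Run:
```python
from h import *
import pickle;o,im=pickle.load(open("w1.pkl","rb"))
A=onz("wrist",(432.3,160),.018,o);B=onz("wrist",(420.3,262),.018,o)
C=onz("wrist",(329.5,262),.018,o);D=onz("wrist",(328.3,310),.018,o);E=onz("wrist",(332.5,160),.018,o)
print(A,B,C,D,E)
for a,b in((A,B),(E,D)): d=a-b;print(np.degrees(np.arctan2(-d[0],d[1])))
j=np.radians(4.5);n=np.array([np.cos(j),np.sin(j),0]);t=np.array([-np.sin(j),np.cos(j),0])
print([float(x@n) for x in(A,B,C,D,E)])
for c,r in((399,213),(392,212.5)): p=onz("wrist",(c,r),.047,o);print(p,p@n,p@t)
print([onz("wrist",(380,322),.018,o)@t, onz("wrist",(380,150),.018,o)@t])
```

```text
[0.55493391 0.39007855 0.018     ] [0.56851693 0.24311918 0.018     ] [0.43923713 0.23046689 0.018     ] [0.4462172  0.14921477 0.018     ] [0.42718183 0.37755885 0.018     ]
5.280676983625742
4.765310721868127
[0.5838284457733155, 0.5858392962119692, 0.45596533600651806, 0.4565489183353581, 0.4554878968331996]
[0.51659535 0.32412174 0.047     ] 0.5404331542528243 0.28259097296186547
[0.50767323 0.32392555 0.047     ] 0.5315231481003323 0.2830954088323293
[np.float64(0.09342355182593208), np.float64(0.3569118151855237)]
```

```bash
python3 -m crank '[[-25,3,0,0,0,0,1],[-35,4,0,0,0,0,1],[-38,5,0,0,0,0,1],[-38,5,0,0,0,0,1],[-38,5,0,0,0,0,1],[-38,5,0,0,0,0,1],[-38,5,0,0,0,0,1],[-38,5,0,0,0,0,1],[-38,5,0,0,0,0,1],[-38,5,0,0,0,0,1]]'
python3 -m crank '[[-38,5,5,0,0,0,1],[-38,5,5,0,0,0,1],[-38,5,5,0,0,0,1],[-38,5,5,0,0,0,1],[-38,5,5,0,0,0,1],[-38,5,5,0,0,0,1],[-38,5,5,0,0,0,1],[-30,3,5,0,0,0,1],[-8,0,5,0,0,0,1],[0,0,0,0,0,0,1]]'
python3 - <<'E'
from h import *
o=ctrl.get_obs();im=get_image("wrist");save("w2.png",im)
import pickle;pickle.dump((o,im),open("w2.pkl","wb"))
E
```

```text
t: 2.7
tool_pos: [0.491, 0.0228, 0.2991]
tool_rot: [-2.101, -2.336, -0.001]
contact_force: [0.3, 0.4, -0.5]
opening: 0.0849
grip_force: 0.0
t: 3.53
tool_pos: [0.5603, -0.2754, 0.2519]
tool_rot: [-2.102, -2.33, 0.001]
contact_force: [-1.0, 0.7, -0.8]
opening: 0.0855
grip_force: 0.0
```

View pics/w2.png

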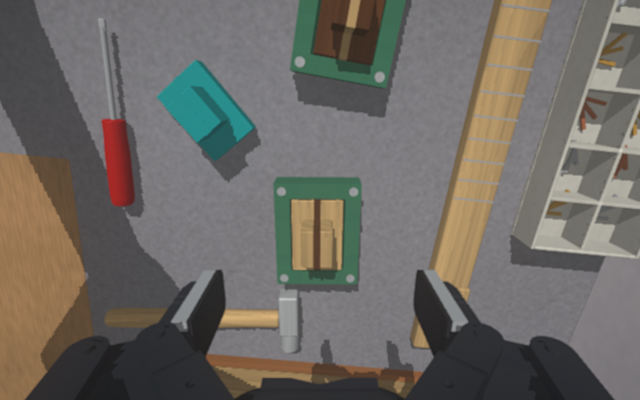

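The maple blank sits in its mould at (317,232), and the walnut is at the top edge, around (350,40). I'll measure the rim in tool axes.

Run:
```python
from h import *
import pickle;o,im=pickle.load(open("w2.pkl","rb"))
hsv=cv2.cvtColor(im,cv2.COLOR_RGB2HSV)
g=cv2.inRange(hsv,(60,80,40),(84,255,255));g[:160]=0;g[:,:250]=0;g[:,400:]=0
k=max(cv2.findContours(g,cv2.RETR_EXTERNAL,2)[0],key=cv2.contourArea)
(c,s,a)=cv2.minAreaRect(np.array([onz("wrist",p[0]+.5,.032,o)[:2]*1000 for p in k],np.float32));print("mould",c,s,a)
w=cv2.inRange(hsv,(10,40,120),(28,200,255));w[:190]=0;w[275:]=0;w[:,:285]=0;w[:,350:]=0
k=np.argwhere(w)[:,::-1]
(c2,s,a)=cv2.minAreaRect(np.array([onz("wrist",p+.5,.032,o)[:2]*1000 for p in k],np.float32));print("foot",c2,s,a)
# white corner pins
for box in((270,180,295,205),(340,180,365,205),(275,265,295,290),(340,265,362,290)):
    x0,y0,x1,y1=box;m=(hsv[y0:y1,x0:x1,1]<70)&(hsv[y0:y1,x0:x1,2]>170)
    y,x=np.nonzero(m);p=onz("wrist",(x.mean()+x0+.5,y.mean()+y0+.5),.032,o);print(len(x),p*1000)
T=Ro.from_rotvec(o["tool_rot"]).as_matrix();print(o["tool_pos"],T.round(4))
for c in(c,c2): print("tool delta mm",T.T@(np.array([*c,0])-np.array(o["tool_pos"])*1000))
```

```text
mould (564.9959106445312, -351.81121826171875) (98.29235076904297, 135.38526916503906) 5.792442321777344Traceback (most recent call last):
  File "<stdin>", line 9, in <module>
  File "h.py", line 12, in onz
    o,d=ray(name,uv,obs); return o+d*(z-o[2])/d[2]
        ~~~^^^^^^^^^^^^^
  File "h.py", line 5, in ray
    m=camera_model(name); f=200/np.tan(np.radians(m["vertical_fov"])/2)
ValueError: time passes only in moves, steps and waits
```

```bash
sed -i 's/^def ray/import functools\ncamera_model=functools.cache(camera_model)\ndef ray/' h.py
python3 - <<'E'
from h import *
import pickle;o,im=pickle.load(open("w2.pkl","rb"))
hsv=cv2.cvtColor(im,cv2.COLOR_RGB2HSV)
w=cv2.inRange(hsv,(10,40,120),(28,200,255));w[:190]=0;w[275:]=0;w[:,:285]=0;w[:,350:]=0
k=np.argwhere(w)[:,::-1]
(c2,s,a)=cv2.minAreaRect(np.array([onz("wrist",p+.5,.032,o)[:2]*1000 for p in k],np.float32));print("foot",c2,s,a)
Q=[]
for box in((270,180,295,205),(340,180,365,205),(275,265,295,290),(340,265,362,290)):
    x0,y0,x1,y1=box;m=(hsv[y0:y1,x0:x1,1]<70)&(hsv[y0:y1,x0:x1,2]>170)
    y,x=np.nonzero(m);p=onz("wrist",(x.mean()+x0+.5,y.mean()+y0+.5),.032,o);Q.append(p*1000);print(len(x),p*1000)
T=Ro.from_rotvec(o["tool_rot"]).as_matrix();print(o["tool_pos"],T.round(4))
for c in((565,-351.8),c2,np.mean(Q,0)[:2]): print("tool delta mm",T.T@(np.array([*c,0])-np.array(o["tool_pos"])*1000))
E
```

```text
foot (564.8064575195312, -354.30535888671875) (60.03633117675781, 90.93339538574219) 5.6174798011779785
0 [nan nan nan]
0 [nan nan nan]
0 [nan nan nan]
0 [nan nan nan]
[ 0.56028474 -0.275442    0.25194019] [[-0.1025  0.9947 -0.003 ]
 [ 0.9947  0.1025  0.0023]
 [ 0.0026 -0.0028 -1.    ]]
tool delta mm [-77.09330547  -2.43778431 251.74851719]
tool delta mm [-79.56561971  -2.88713648 251.74334249]
tool delta mm [nan nan nan]<stdin>:10: RuntimeWarning: Mean of empty slice.
  ret = ret.dtype.type(ret / rcount)
```

```bash
python3 -m crank '[[-15,-1,20,0,0,0,1],[-20,-1,25,0,0,0,1],[-22,-1,25,0,0,0,1],[-15,0,25,0,0,0,1],[-7,0,25,0,0,-0.004,1],[0,0,25,0,0,0,1],[0,0,25,0,0,0,1],[0,0,20,0,0,0,1],[0,0,15,0,0,0,1],[0,0,8,0,0,0,1]]'
python3 -m crank '[[0,0,3,0,0,0,1],[0,0,0,0,0,0,1],[0,0,0,0,0,0,-1],[0,0,0,0,0,0,-1],[0,0,0,0,0,0,-1],[0,0,0,0,0,0,-1],[0,0,0,0,0,0,-1],[0,0,0,0,0,0,-1],[0,0,0,0,0,0,-1],[0,0,0,0,0,0,-1]]' 60
```

```text
t: 4.42
tool_pos: [0.5654, -0.3513, 0.0393]
tool_rot: [-2.094, -2.338, -0.0]
contact_force: [-0.6, 0.0, 0.4]
opening: 0.0855
grip_force: 0.0
t: 5.25
tool_pos: [0.5665, -0.3547, 0.0395]
tool_rot: [2.097, 2.337, -0.0]
contact_force: [-0.4, 0.1, 5.3]
opening: 0.0333
grip_force: 62.1
```

```bash
python3 -m crank '[[0,0,-2,0,0,0,-1],[0,0,-4,0,0,0,-1],[0,0,-6,0,0,0,-1],[0,0,-10,0,0,0,-1],[0,0,-14,0,0,0,-1],[0,0,-16,0,0,0,-1],[0,0,-16,0,0,0,-1],[0,0,-16,0,0,0,-1],[0,0,-16,0,0,0,-1],[0,0,-5,0,0,0,-1]]'
python3 - <<'E'
from h import *
im=get_image("wrist");a=im
o=ctrl.get_obs();print(Ro.from_rotvec(o["tool_rot"]).as_matrix().round(4))
save("w3.png",a)
E
```

```text
t: 6.08
tool_pos: [0.5674, -0.3553, 0.1483]
tool_rot: [2.094, 2.333, 0.001]
contact_force: [0.6, -1.1, 0.0]
opening: 0.0331
grip_force: 61.5
[[-0.1078  0.9942  0.0053]
 [ 0.9942  0.1079 -0.0042]
 [-0.0047  0.0048 -1.    ]]
```

View pics/w3.png

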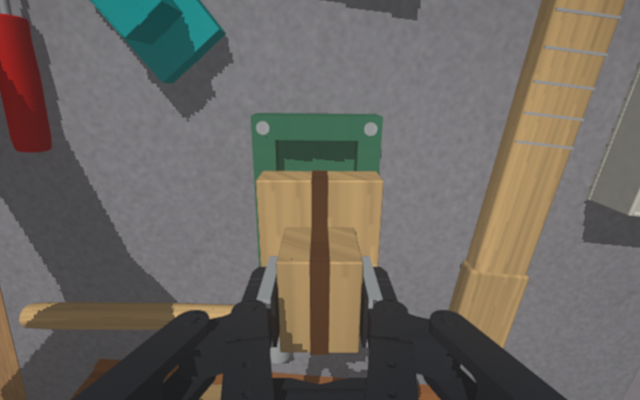

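Lifted cleanly: the foot's end edge is at row 172, columns 257–382, and the mould is empty behind it. Now I'll work out the blank's centre in tool axes and the move to the jig.

Run:
```python
from h import *
o=ctrl.get_obs();p=np.array(o["tool_pos"]);T=Ro.from_rotvec(o["tool_rot"]).as_matrix()
def tool(uv,zt):  # tool-plane z = zt
    q,d=ray("wrist",uv,o);q=T.T@(q-p);d=T.T@d;return (q+d*(zt-q[2])/d[2])*1000
L=tool((257.5,180),.0075);R=tool((382,180),.0075);e=tool((320,172),.0075)
print(L,R,e)
bx=e[0]-45;by=(L[1]+R[1])/2;print("blank centre tool",bx,by)
j=np.radians(5.0);n=np.array([np.cos(j),np.sin(j)]);t=np.array([-n[1],n[0]])
F=np.mean([[.5549,.3901],[.5685,.2431]],0)@n; F2=np.mean([[.4392,.2305],[.4462,.1492],[.4272,.3776]],0)@n+.130
S=np.array([.516,.3241])@t
print("fence n",F,F2,"stop t",S)
c=(F-.030-.010)*n+(S-.045-.008)*t
print("target centre",c)
x=T[:2,0];y=T[:2,1];cur=p[:2]+x*bx/1000+y*by/1000
d=c-cur;print("delta tool",T[:2,:2].T@d*1000)
```

```text
[ 44.80882053 -28.83472672   7.5       ] [44.81471393 28.78363155  7.5       ] [48.60008754  0.09271666  7.5       ]
blank centre tool 3.600087538642633 -0.025547583434237353
fence n 0.5871560700720421 0.5878694015660089 stop t 0.2778943383937431
target centre [0.52547314 0.27172634]
delta tool [624.32240645  25.90279021]
```

```bash
python3 -m crank '[[15,1,0,0,0,0,-1],[28,1,0,0,0,0,-1],[38,2,0,0,0,0,-1],[39,2,0,0,0,0,-1],[39,2,0,0,0,0,-1],[39,2,0,0,0,0,-1],[39,2,0,0,0,0,-1],[39,2,0,0,0,0,-1],[39,2,0,0,0,0,-1],[39,2,0,0,0,0,-1]]'
python3 -m crank '[[39,2,0,0,0,0,-1],[39,2,0,0,0,0,-1],[39,2,0,0,0,0,-1],[39,2,0,0,0,0,-1],[39,2,0,0,0,0,-1],[35,1,0,0,0,0,-1],[25,0,0,0,0,0,-1],[10,0,0,0,0,0.019,-1],[0,0,0,0,0,0,-1],[0,0,0,0,0,0,-1]]'
python3 - <<'E'
from h import *
o=ctrl.get_obs();im=get_image("wrist");save("w4.png",im)
p=np.array(o["tool_pos"]);T=Ro.from_rotvec(o["tool_rot"]).as_matrix();print(T.round(4))
cur=p[:2]+T[:2,0]*.0036
print("delta tool",T[:2,:2].T@(np.array([.52547,.27173])-cur)*1000)
E
```

```text
t: 6.97
tool_pos: [0.5438, 0.0024, 0.142]
tool_rot: [-2.097, -2.337, 0.001]
contact_force: [0.5, -0.6, -1.6]
opening: 0.0334
grip_force: 61.5
t: 7.8
tool_pos: [0.5266, 0.2647, 0.142]
tool_rot: [-2.118, -2.32, 0.004]
contact_force: [-0.3, -0.1, -1.3]
opening: 0.0325
grip_force: 61.5
[[-9.090e-02  9.959e-01 -2.100e-03]
 [ 9.959e-01  9.090e-02 -1.100e-03]
 [-9.000e-04 -2.200e-03 -1.000e+00]]
delta tool [ 3.49077289 -0.46343613]
```

View pics/w4.png

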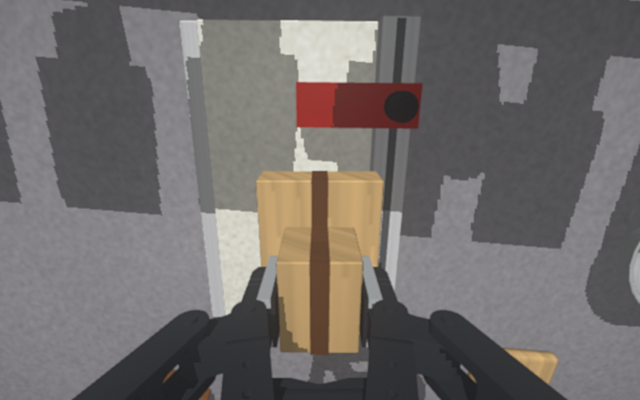

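The blank is over the bed. The red stop's lower edge is at row 128, columns 297–420, and the fence's inner edge runs near columns 377–388. I'll check the gaps and yaw from here.

Run:
```python
from h import *
o=ctrl.get_obs();im=cv2.imread("pics/w4.png")[:,:,::-1].copy();p=np.array(o["tool_pos"]);T=Ro.from_rotvec(o["tool_rot"]).as_matrix()
hsv=cv2.cvtColor(im,cv2.COLOR_RGB2HSV)
def tw(uv,z): return (T.T@(onz("wrist",uv,z,o)-p)*1000)[:2].round(1)
red=(hsv[...,1]>150)&((hsv[...,0]<8)|(hsv[...,0]>172))
for c in(305,330,355,378): 
    r=np.nonzero(red[60:150,c])[0]+60;print(c,r.min(),r.max()+1,tw((c+.5,r.max()+1),.047),tw((c+.5,r.min()),.047))
for r in(25,40,60,75,140,160,220,250): print(r,[int(v) for v in hsv[r,370:400,2]],'|',[int(v) for v in hsv[r,192:222:1,2]])
print(tw((376.5,25),.018),tw((376.5,40),.018))
```

```text
305 83 127 [59.8 -9.9] [88.7 -9.5]
330 84 127 [59.8  7.5] [88.   7.2]
355 111 126 [60.5 25. ] [70.6 24.6]
378 84 127 [59.8 41. ] [88.  39.4]
25 [216, 216, 215, 214, 214, 216, 213, 184, 126, 91, 90, 93, 103, 112, 117, 117, 115, 114, 114, 113, 114, 113, 113, 113, 115, 114, 101, 74, 61, 62] | [184, 184, 186, 185, 181, 189, 206, 208, 185, 147, 136, 134, 128, 128, 128, 129, 130, 129, 128, 127, 126, 125, 125, 126, 128, 129, 129, 128, 128, 128]
40 [211, 211, 212, 211, 188, 147, 128, 115, 96, 92, 94, 104, 115, 117, 116, 116, 115, 114, 114, 114, 113, 114, 114, 116, 114, 98, 71, 61, 63, 62] | [185, 183, 185, 187, 187, 185, 189, 199, 210, 209, 186, 142, 129, 131, 131, 131, 132, 129, 129, 128, 129, 130, 131, 131, 129, 128, 128, 129, 130, 130]
60 [219, 218, 192, 143, 128, 125, 111, 98, 94, 96, 106, 115, 116, 117, 115, 114, 114, 114, 113, 114, 115, 116, 114, 105, 83, 64, 62, 63, 63, 63] | [116, 116, 114, 114, 115, 115, 115, 116, 122, 131, 133, 131, 131, 131, 132, 131, 130, 131, 129, 130, 131, 132, 132, 133, 132, 132, 132, 131, 130, 130]
75 [135, 133, 132, 133, 129, 115, 97, 93, 96, 106, 114, 116, 
[... 761 characters left out ...]
6, 114, 119, 127, 129, 128, 130, 130, 132, 132, 132, 132, 131, 128]
220 [180, 179, 182, 186, 190, 192, 192, 194, 193, 185, 166, 142, 115, 93, 89, 90, 90, 87, 98, 145, 187, 191, 187, 185, 184, 185, 186, 187, 189, 188] | [144, 145, 146, 145, 144, 145, 143, 143, 142, 154, 172, 181, 181, 181, 181, 183, 183, 180, 181, 182, 183, 183, 181, 178, 189, 206, 209, 208, 210, 211]
250 [197, 202, 204, 204, 199, 195, 193, 184, 166, 137, 101, 89, 90, 89, 87, 92, 123, 166, 187, 187, 184, 183, 184, 186, 188, 188, 188, 183, 164, 142] | [145, 146, 147, 147, 145, 144, 143, 140, 139, 138, 139, 141, 148, 165, 179, 181, 180, 181, 182, 182, 180, 180, 182, 182, 182, 181, 179, 191, 206, 210]
[128.1  40.5] [118.4  41. ]
```

```bash
python3 -m crank '[[2,0,5,0,0,0,-1],[2,0,10,0,0,0,-1],[2,0,14,0,0,0,-1],[0,0,14,0,0,0,-1],[0,0,14,0,0,0,-1],[0,0,12,0,0,0,-1],[0,0,9,0,0,0,-1],[0,0,5,0,0,0,-1],[0,0,2,0,0,0,-1],[0,0,0,0,0,0,-1]]'
python3 -m crank '[[0,0,1,0,0,0,-1],[0,0,1,0,0,0,-1],[0,0,1,0,0,0,-1],[0,0,1,0,0,0,-1],[0,0,1,0,0,0,-1],[0,0,1,0,0,0,-1],[0,0,1,0,0,0,-1],[0,0,1,0,0,0,-1],[0,0,0,0,0,0,-1],[0,0,0,0,0,0,-1]]'
```

```text
t: 8.68
tool_pos: [0.5273, 0.2703, 0.0578]
tool_rot: [-2.12, -2.318, 0.001]
contact_force: [-0.9, 0.5, -1.3]
opening: 0.0331
grip_force: 61.5
t: 9.52
tool_pos: [0.5273, 0.2704, 0.0502]
tool_rot: [-2.12, -2.318, 0.0]
contact_force: [-0.7, 0.7, -1.6]
opening: 0.0328
grip_force: 61.5
```

```bash
python3 -m crank '[[0,0,1,0,0,0,-1],[0,0,1,0,0,0,-1],[0,0,1,0,0,0,-1],[1,0,0,0,0,0,-1],[1,0,0,0,0,0,-1],[1,0,0,0,0,0,-1],[0.5,0,0,0,0,0,-1],[0.5,0,0,0,0,0,-1],[0,0,0,0,0,0,-1],[0,0,0,0,0,0,-1]]'
python3 -m crank '[[0.5,0,0,0,0,0,-1],[0.5,0,0,0,0,0,-1],[0,0,0,0,0,0,-1],[0,0,0,0,0,0,-1],[0,0,0,0,0,0,-1],[0,0,0,0,0,0,-1],[0,0,0,0,0,0,-1],[0,0,0,0,0,0,-1],[0,0,0,0,0,0,-1],[0,0,0,0,0,0,-1]]'
```

```text
t: 10.35
tool_pos: [0.5271, 0.2744, 0.0474]
tool_rot: [2.12, 2.318, 0.0]
contact_force: [-1.1, -0.8, -1.5]
opening: 0.0331
grip_force: 61.5
t: 11.18
tool_pos: [0.5269, 0.2754, 0.0473]
tool_rot: [-2.12, -2.318, 0.0]
contact_force: [-0.7, -0.4, -0.6]
opening: 0.0334
grip_force: 61.5
```

```bash
python3 -m crank '[[0.5,0,0,0,0,0,-1],[0.5,0,0,0,0,0,-1],[0,0,0,0,0,0,-1],[0,0,0,0,0,0,-1],[0,0,0,0,0,0,-1],[0,0,0,0,0,0,-1],[0,0,0,0,0,0,-1],[0,0,0,0,0,0,-1],[0,0,0,0,0,0,-1],[0,0,0,0,0,0,-1]]'
python3 -m crank '[[0.5,0,0,0,0,0,-1],[0.5,0,0,0,0,0,-1],[0,0,0,0,0,0,-1],[0,0,0,0,0,0,-1],[0,0,0,0,0,0,-1],[0,0,0,0,0,0,-1],[0,0,0,0,0,0,-1],[0,0,0,0,0,0,-1],[0,0,0,0,0,0,-1],[0,0,0,0,0,0,-1]]'
```

```text
t: 12.02
tool_pos: [0.5269, 0.2764, 0.0473]
tool_rot: [2.12, 2.318, -0.0]
contact_force: [-0.2, 0.2, -0.9]
opening: 0.0331
grip_force: 61.5
t: 12.85
tool_pos: [0.5268, 0.2774, 0.0473]
tool_rot: [2.12, 2.318, 0.0]
contact_force: [0.0, 0.6, -0.9]
opening: 0.0333
grip_force: 61.5
```

```bash
python3 -m crank '[[0.5,0,0,0,0,0,-1],[0,0,0,0,0,0,-1],[0.5,0,0,0,0,0,-1],[0,0,0,0,0,0,-1],[0.5,0,0,0,0,0,-1],[0,0,0,0,0,0,-1],[0,0,0,0,0,0,-1],[0,0,0,0,0,0,-1],[0,0,0,0,0,0,-1],[0,0,0,0,0,0,-1]]'
python3 - <<'E'
from h import *
im=get_image("wrist");save("w5.png",cv2.resize(im[60:260,220:460],None,fx=3,fy=3,interpolation=cv2.INTER_CUBIC))
E
```

```text
t: 13.68
tool_pos: [0.5266, 0.2789, 0.0473]
tool_rot: [-2.12, -2.318, 0.0]
contact_force: [0.3, 0.4, -0.4]
opening: 0.0328
grip_force: 61.5
```

View pics/w5.png

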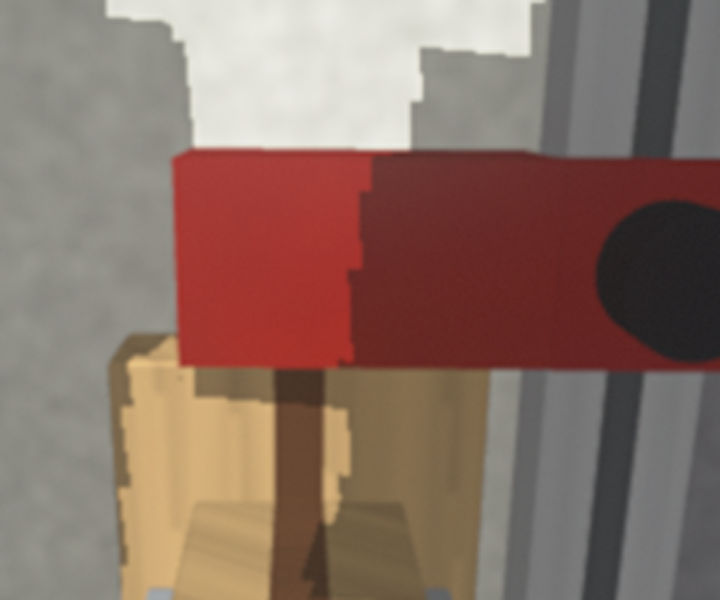

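Run:
```python
from h import *
o=ctrl.get_obs();p=np.array(o["tool_pos"]);T=Ro.from_rotvec(o["tool_rot"]).as_matrix()
def tw(uv,z): return (T.T@(onz("wrist",uv,z,o)-p)*1000)[:2].round(1)
print("stop",tw((300,182.3),.047),tw((430,183.2),.047))
for z in(.040,.036,.033): print("blank end",tw((262,171.7),z),"180:",tw((262,180.5),z),"w",tw((257,190),z)[1],tw((382.5,190),z)[1])
for r,c in((190,394),(255,387)): print("fence",tw((c,r),.018),tw((c,r),.036))
```

```text
stop [45.7 -8.8] [45.3 48.7]
blank end [ 48.8 -26.5] 180: [ 44.6 -26.7] w -29.3 29.3
blank end [ 47.8 -27.2] 180: [ 43.6 -27.4] w -30.1 30.0
blank end [ 47.1 -27.7] 180: [ 42.8 -28. ] w -30.7 30.6
fence [33.5 39.8] [38.9 35.6]
fence [-5.3 38.6] [ 4.1 34.5]
```

The end face spans rows 172–180 (bottom and top edge), so the blank's end is at tool x≈44 and the stop at 45.5. That leaves about 1.5 mm. I'll continue in small steps.

```bash
python3 -m crank '[[0.5,0,0,0,0,0,-1],[0,0,0,0,0,0,-1],[0.5,0,0,0,0,0,-1],[0,0,0,0,0,0,-1],[0,0,0,0,0,0,-1],[0,0,0,0,0,0,-1],[0,0,0,0,0,0,-1],[0,0,0,0,0,0,-1],[0,0,0,0,0,0,-1],[0,0,0,0,0,0,-1]]'
python3 -m crank '[[0.5,0,0,0,0,0,-1],[0,0,0,0,0,0,-1],[0.3,0,0,0,0,0,-1],[0,0,0,0,0,0,-1],[0,0,0,0,0,0,-1],[0,0,0,0,0,0,-1],[0,0,0,0,0,0,-1],[0,0,0,0,0,0,-1],[0,0,0,0,0,0,-1],[0,0,0,0,0,0,-1]]'
```

```text
t: 14.57
tool_pos: [0.5265, 0.2797, 0.0473]
tool_rot: [2.12, 2.318, -0.0]
contact_force: [0.2, -1.7, -0.8]
opening: 0.033
grip_force: 61.6
t: 15.4
tool_pos: [0.5265, 0.2798, 0.0474]
tool_rot: [2.12, 2.317, -0.002]
contact_force: [-0.6, -6.0, 1.1]
opening: 0.0332
grip_force: 61.9
```

```bash
python3 -m crank '[[-0.5,0.5,0,0,0,0,-1],[0,0.7,0,0,0,0,-1],[0,0.7,0,0,0,0,-1],[0,0.7,0,0,0,0,-1],[0,0.7,0,0,0,0,-1],[0,0.7,0,0,0,0,-1],[0,0.7,0,0,0,0,-1],[0,0.7,0,0,0,0,-1],[0,0.6,0,0,0,0,-1],[0,0,0,0,0,0,-1]]'
python3 -m crank '[[0,0.5,0,0,0,0,-1],[0,0,0,0,0,0,-1],[0,0.5,0,0,0,0,-1],[0,0,0,0,0,0,-1],[0,0.5,0,0,0,0,-1],[0,0,0,0,0,0,-1],[0,0.5,0,0,0,0,-1],[0,0,0,0,0,0,-1],[0,0,0,0,0,0,-1],[0,0,0,0,0,0,-1]]'
```

```text
t: 16.23
tool_pos: [0.5314, 0.2802, 0.0463]
tool_rot: [-2.119, -2.318, 0.005]
contact_force: [-2.1, -4.4, -2.5]
opening: 0.033
grip_force: 61.5
t: 17.07
tool_pos: [0.5334, 0.2803, 0.0463]
tool_rot: [-2.119, -2.318, 0.005]
contact_force: [-1.9, -5.0, -2.0]
opening: 0.033
grip_force: 61.5
```

```bash
python3 -m crank '[[0,0.5,0,0,0,0,-1],[0,0,0,0,0,0,-1],[0,0.5,0,0,0,0,-1],[0,0,0,0,0,0,-1],[0,0.5,0,0,0,0,-1],[0,0,0,0,0,0,-1],[0,0.5,0,0,0,0,-1],[0,0,0,0,0,0,-1],[0,0,0,0,0,0,-1],[0,0,0,0,0,0,-1]]'
python3 -m crank '[[0,0.5,0,0,0,0,-1],[0,0,0,0,0,0,-1],[0,0.5,0,0,0,0,-1],[0,0,0,0,0,0,-1],[0,0,0,0,0,0,-1],[0,0,0,0,0,0,-1],[0,0,0,0,0,0,-1],[0,0,0,0,0,0,-1],[0,0,0,0,0,0,-1],[0,0,0,0,0,0,-1]]'
```

```text
t: 17.9
tool_pos: [0.5354, 0.2805, 0.0462]
tool_rot: [-2.119, -2.318, 0.005]
contact_force: [-2.4, -4.8, -1.8]
opening: 0.0333
grip_force: 61.5
t: 18.73
tool_pos: [0.5358, 0.2806, 0.0463]
tool_rot: [-2.119, -2.317, 0.006]
contact_force: [-4.9, -6.1, 0.3]
opening: 0.0332
grip_force: 61.7
```

Fence contact. Now I'll go down onto the bed.

```bash
python3 -m crank '[[0,0,0.5,0,0,0,-1],[0,0,0.5,0,0,0,-1],[0,0,0.5,0,0,0,-1],[0,0,0.5,0,0,0,-1],[0,0,0,0,0,0,-1],[0,0,0,0,0,0,-1],[0,0,0,0,0,0,-1],[0,0,0,0,0,0,-1],[0,0,0,0,0,0,-1],[0,0,0,0,0,0,-1]]'
python3 -m crank '[[0,0,0.5,0,0,0,-1],[0,0,0.5,0,0,0,-1],[0,0,0.5,0,0,0,-1],[0,0,0.5,0,0,0,-1],[0,0,0,0,0,0,-1],[0,0,0,0,0,0,-1],[0,0,0,0,0,0,-1],[0,0,0,0,0,0,-1],[0,0,0,0,0,0,-1],[0,0,0,0,0,0,-1]]'
```

```text
t: 19.57
tool_pos: [0.5359, 0.2806, 0.0457]
tool_rot: [-2.12, -2.316, 0.007]
contact_force: [-8.4, -6.2, 6.9]
opening: 0.033
grip_force: 62.8
t: 20.4
tool_pos: [0.5359, 0.2806, 0.0456]
tool_rot: [-2.12, -2.316, 0.008]
contact_force: [-13.4, -8.8, 17.8]
opening: 0.0331
grip_force: 64.1
```

```bash
python3 -m crank '[[-0.5,0,-0.5,0,0,0,-1],[0,0,0,0,0,0,-1],[0,0,0,0,0,0,-1],[0,0,0,0,0,0,-1],[0,0,0,0,0,0,-1],[0,0,0,0,0,0,-1],[0,0,0,0,0,0,-1],[0,0,0,0,0,0,-1],[0,0,0,0,0,0,-1],[0,0,0,0,0,0,-1]]'
python3 - <<'E'
from h import *
o=ctrl.get_obs();T=Ro.from_rotvec(o["tool_rot"]).as_matrix();print(T.round(4),"force tool",T.T@o["contact_force"],"torque",o["wrist_torque"])
im=get_image("wrist");save("w6.png",cv2.resize(im[60:260,220:460],None,fx=3,fy=3,interpolation=cv2.INTER_CUBIC))
def tw(uv,z): return (T.T@(onz("wrist",uv,z,o)-np.array(o["tool_pos"]))*1000)[:2].round(1)
save("t6.png",get_image("top")[150:250,170:300])
E
```

```text
t: 21.23
tool_pos: [0.5359, 0.2806, 0.0456]
tool_rot: [-2.119, -2.315, 0.007]
contact_force: [-12.7, -7.8, 15.1]
opening: 0.0334
grip_force: 63.6
[[-8.820e-02  9.961e-01 -5.100e-03]
 [ 9.961e-01  8.810e-02 -1.100e-03]
 [-6.000e-04 -5.100e-03 -1.000e+00]] force tool [ -6.64755327 -13.43370681 -15.00550043] torque [-1.19910253  1.97200435 -0.4082507 ]
```

View pics/w6.png

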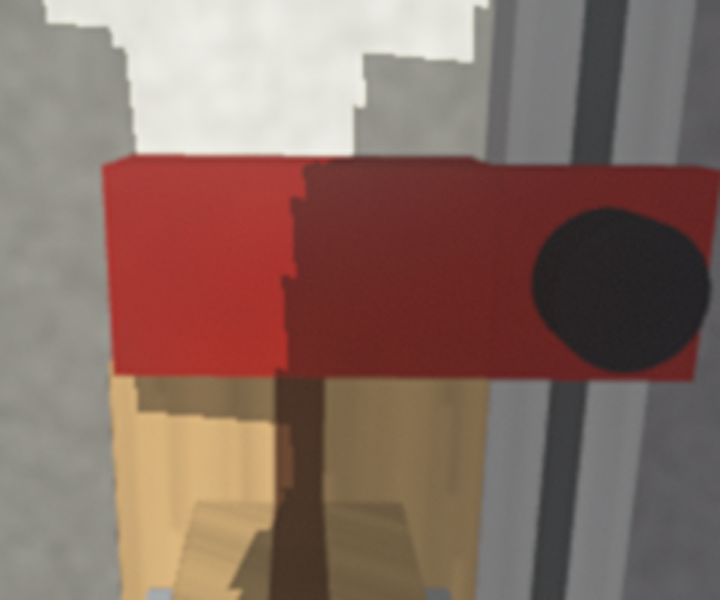

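The foot sits flush with no bed visible between it and the fence (column ~483 in the crop), and its end is under the stop's edge (row ~377). I'll push down a little more, since friction on the fence may be carrying some of the load, then hand in.

```bash
python3 -m crank '[[-0.3,0,0.6,0,0,0,-1],[0,0,0,0,0,0,-1],[0,0,0,0,0,0,-1],[0,0,0,0,0,0,-1],[0,0,0,0,0,0,-1],[0,0,0,0,0,0,-1],[0,0,0,0,0,0,-1],[0,0,0,0,0,0,-1],[0,0,0,0,0,0,-1],[0,0,0,0,0,0,-1]]'
python3 -c "
from station import ctrl
print(ctrl.finish_job())"
```

```text
t: 22.17
tool_pos: [0.5359, 0.2806, 0.0456]
tool_rot: [-2.119, -2.315, 0.006]
contact_force: [-14.6, -7.2, 17.9]
opening: 0.0333
grip_force: 64.0
the job is handed in; nothing more can be done
None
```

The maple blank is on the bed, pressed against the fence and touching the stop. I handed in at about 22 s, still gripping and pushing: last readings were about 15 N into the fence, 18 N down and 6 N on the stop (you asked for about 10 N each way). The hand-in gave no verdict; the walnut blank stayed in its mould and I felt no contact with anything else.

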